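Set and lock the castle nut on a scooter wheel

TASK

Tighten the brass castle nut on the upright scooter-wheel axle (clockwise seen from above) just to the next pair of slots that lines up with the cross hole in the axle: do not slacken it back to the previous slots and do not run on past the next ones. Then lock it: take the red-handled pin out of its black rack and push it level through the slots and the hole until its handle is up against the nut, and let go. Do not push the other things on the bench about.

Things in the scene. Friction and masses are not known exactly. Their poses are not given: they have to be found in the camera images.
- hub: Scooter wheel lying flat, clamped by two blue clamps at its own +y and -y (94 mm out, 58 mm high); fixed. Origin: wheel axis at bench height. Black tyre 168 mm across, 52 mm high; aluminium hub face at 58 mm. The steel axle, 28 mm thick, stands up along z to 112 mm. A yellow line on its end face is parallel to the hub's x axis and to the cross hole.
- cross_hole (a point): Centre of the axle's cross hole, on the wheel axis, 90 mm above the bench. The hole is 11 x 11 mm and runs level right through the axle along the x axis; the pin may enter from either side.
- nut (a joint): Turn of the castle nut, rad; grows as it turns clockwise seen from above (tightens). Slots line up with the cross hole at 0 (previous), 1.047 (the next, wanted) and 2.094; it starts at 0.25 to 0.8. The normal of one pair of flats is the hub's x axis turned clockwise by the joint value; the others follow every 1.047. Turns stiffly (about 0.3 N m), stays where it is left.
- nut_centre (a point): On the axle, at mid-height of the brass hexagonal castle nut, 81 mm above the bench. Nut: 46 mm across the flats, from 64 to 98 mm above the bench; six slots 12 mm wide, one in the middle of each flat, open at the top, floor at 83 mm.
- pin: Loose pin, 0.09 kg: square red handle 20 x 20 mm, 48 mm long; steel shank 8 mm thick, 62 mm long, last 7 mm tapered. Origin: on the axis where the shank leaves the handle; x points along the shank to the tip, the handle runs to -x. It balances inside the handle, 16 mm from the origin, so it lies level on a flat surface, axis 10 mm up. At the start it lies in the rack, axis 30 mm above the bench.
- pin_mid (a point): Point on the pin's axis, 23 mm from the handle along the shank: it is in the middle of the cross hole when the handle is up against the nut.
- rack: Fixed black rack, 64 x 44 mm, 46 mm high, open at the top. Origin: at bench height under the pin's origin; the pin lies along its x. The handle is sunk in a channel, walls 2 mm beside it and 6 mm higher, so no finger fits there; the shank stands out free to +x, from 6 to 62 mm beyond the origin, free bench below. The pin lifts straight up (30 mm clears it).
- pad: Fixed grey felt pad, 130 mm (its x) by 110 mm (its y), 3 mm thick, empty: room to lay the pin down. Origin: centre of the underside.
- spare_nut: Bystander: loose brass nut, 46 mm across flats, 31 mm high, on the bench beyond the pad; origin under its centre. Leave alone.
- screwdriver: Bystander: blue-handled screwdriver lying crosswise at the far side of the bench, about 200 mm long. Leave alone.
- gamepad: Bystander: grey game controller, 155 x 90 mm, 35 mm high, at the left. Leave alone.
- tape_reel: Bystander: white reel lying flat, 110 mm across, 18 mm high, at the left. Leave alone.
- meter: Bystander: yellow multimeter lying flat, 150 x 75 mm, 43 mm high, at the right. Leave alone.
- flux_jar: Bystander: small jar, 50 mm across, 60 mm high, at the right. Leave alone.
There are look-alikes about, which are no part of the job. There is more than one size of the hub; the one meant has the size given above.

How it is judged (in metres and radians):
On the way, in this order (a step that is already met when the one before it is completed fails the run):
1. the nut is turned to the next lined-up slots (1.047 rad, within 0.1) while the pin is still out (value of joint nut between 0.947 and 1.147 rad and distance between pin_mid and cross_hole above 0.1 m), for 0.3 s.
2. the pin is through slots and hole, its handle up against the nut (distance between pin_mid and cross_hole below 0.008 m and angle between the x axis of pin and the x axis of hub, either way round below 0.2 rad), for 0.2 s.
At the end, for the whole second after the job is handed in: The nut stands at the next lined-up slots (1.047 rad, within 0.12); the pin lies at rest through slots and cross hole, parallel to the hole within 0.2 rad, with pin_mid within 8 mm of the hole's centre (handle up against the nut); the robot has let go (all of step 2 and value of joint nut between 0.927 and 1.167 rad and linear speed of pin below 0.02 m/s); the robot touches nothing.
It fails at once if the nut is slackened back to the previous slots (below 0.1 rad) or run past the next ones (above 1.3 rad) (value of joint nut below 0.1 rad or value of joint nut above 1.3 rad).
It fails at once if a bystander (spare nut, screwdriver, game controller, tape reel, multimeter, flux jar) is pushed about (moved more than 30 mm) (distance of any of spare_nut, screwdriver, gamepad, tape_reel, meter, flux_jar from where it was at the start of the episode above 0.03 m).
It also fails if it takes over 66 s, if anything falls off the work surface, if the arm or the gripper's body presses on something with over 40 N, if the wrist force passes 120 N, or if a joint passes its speed limit or range.

ROBOT

A 6-joint arm with a two-finger parallel gripper is mounted at the origin on the work surface. World frame = base frame: x ahead of the robot, y to its left, z up, the work surface at z = 0. Lengths are in m, angles in degrees, forces in N, time in s.
With the tool pointing down it reaches from about 0.275 to 0.825 m from the base axis. Payload 5.2 kg.
Tool frame: the origin (TCP) lies at the very end of the fingers, on their centre line; the grasp point (between the pads) lies 19 mm behind it; z points along the fingers, y is the line along which they close (so a half turn about z gives the same grasp; the last joint's range is limited). The gripper opens to 93 mm and grips with 3 to 60 N. Pads are 15 mm wide; open, the fingers measure 128 mm over their backs; the gripper's body (75 mm by 188 mm) begins 65 mm behind the grasp point.
Start: joints at [-75.562, 14.817, 87.949, -0, 77.235, -11.62], TCP at [0.242, -0.494, 0.219] pointing down, gripper open.
Joint ranges: [-179.93, 179.93], [-52.35, 119.4], [10.71, 147.94], [-69.91, 249.91], [12.55, 155.21], [-178.61, 178.61]. Speed limits (degrees/s): [147.25, 147.25, 180, 180, 180, 180].

INTERFACE

Orientations are given as a 3x3 rotation matrix whose columns are the frame's x, y, z axes.
In Python, from cell import manip, camera, camera_params gives the robot as it stands.
- The arm moves only by the tool step_arm, never from a script. Its argument "plan" is a list of rows, each a list of 7 numbers: the shift along the tool's x, y, z in mm, then the turn, a rotation vector about the tool's x, y, z in degrees, then the opening, from -1 (shut) to 1 (fully open). A call has 1 to 8 rows; each row is the pose to reach, as a shift and turn from the pose commanded when the call began, along the tool's axes at that moment; what a row does not reach only later rows make up. A row lasts 1/12 s, in which the tool goes at most 41.7 mm and 7.16 degrees, less where a joint would pass 70% of its speed; a pose out of reach is approached as far as the arm can. A call with a gripper value outside its range is refused whole. The fingers move at their own pace and stop on an object; "grip_force" is the grip in N (left out, the last holds). Time passes only in rows, so rows that repeat a pose let the fingers close. It gives the time, the measured TCP pose, the force, the opening and the grip force at its end, in the units of the state.
- manip.state(): the state, without advancing time (a new reading comes with each control period).
- camera(name): name is "side" or "top" or "wrist"; returns (picture, depth): 420x560x3 uint8, red, green, blue; 420x560 float32, m along the optical axis (not along the pixel's ray), 0 where there is no reading.
- camera_params(name): a dict with "vfov" (degrees; the focal length in pixels is half the picture's height over the tangent of half this angle, whatever the lens; pixels are square), "cx", "cy" (the principal point, pixels), "extrinsics" (4x4, takes a point from camera to world coordinates). Camera axes: x right, y down, z forward; pixel columns grow to the right and rows downward; lengths in m; the calibration is good to about 2 mm. A picture is of the moment at which its call begins: read the wrist's pose just before it. camera_params takes no time and is no camera call; for the wrist camera it gives the pose at the moment of the call.
- manip.hand_in(): hands the job in; it is judged then, once.
The state is a dict: "clock": time; "qpos": joint angles; "qvel": joint speeds; "joint_efforts": joint torques, N m; "tcp_pos": TCP position; "tool_rot": TCP orientation; "wrist_force": force on the tool from outside, world axes, zero at the start; "moment": the same for the moment, N m; "gripper_width": finger opening in m; "gripper_force": force on a finger pad.
Only numpy, scipy, OpenCV 4.12 (cv2) and the standard library are available. Lean on these libraries where they do the work, as an engineer would, in place of code of your own. Each camera call takes 0.05 s, during which the arm holds its last target. There are 200 camera calls.

## Working session

There is one attempt and no reset: what is moved stays moved. The work goes in short steps, Python scripts to look and compute and a tool call to move; the robot and the scene stay as the last step left them, time stands still between calls to the robot, and variables do not carry over. Pictures are saved under pics/ and viewed, at most 10 in all, crops included, and the job is handed in when it is done.

Besides the shell and the picture viewer there is one more tool, called after "Call:" as a command line: name --pt "numbers of a row" for each row, then --argument value for the rest. step_arm: Moves the arm, as the interface text tells. Its arguments: {"type":"object","properties":{"plan":{"type":"array"},"grip_force":{"type":"number"}},"required":["plan"]}

```bash
mkdir -p pics; cat > h.py <<'E'
import numpy as np, cv2
from cell import manip, camera, camera_params
def K(n):
    p=camera_params(n); return 210/np.tan(np.radians(p["vfov"])/2),p["cx"],p["cy"],np.array(p["extrinsics"])
def grab(n):
    f=K(n); rgb,d=camera(n); np.savez(f'{n}.npz',rgb=rgb,d=d,f=f[0],cx=f[1],cy=f[2],E=f[3]); return rgb,d
def ld(n):
    return np.load(f'{n}.npz')
def px(z,u,v,d=None):
    u=np.asarray(u,float);v=np.asarray(v,float)
    if d is None: d=z['d'][v.astype(int),u.astype(int)]
    P=np.stack([(u-z['cx'])/z['f']*d,(v-z['cy'])/z['f']*d,d+0*u],-1)
    return P@z['E'][:3,:3].T+z['E'][:3,3]
def plane(z,u,v,h):
    r=np.array([(u-z['cx'])/z['f'],(v-z['cy'])/z['f'],1])@z['E'][:3,:3].T; o=z['E'][:3,3]
    return o+r*(h-o[2])/r[2]
def save(rgb,n): cv2.imwrite(f'pics/{n}.png',rgb[...,::-1])
def crop(z,n,u0,v0,u1,v1,s): save(cv2.resize(z['rgb'][v0:v1,u0:u1],None,fx=s,fy=s,interpolation=cv2.INTER_CUBIC),n)
E
python3 - <<'E'
from h import *
for n in ("top","side"):
    r,d=grab(n); save(r,n); z=ld(n); print(n,z['f'],z['cx'],z['cy'],z['E'].round(3).tolist())
print(manip.state())
E
```

```text
top 497.63412886824847 278.74587904043216 214.58246699256824 [[0.007, -0.979, 0.205, 0.28], [-1.0, -0.007, 0.002, -0.004], [-0.0, -0.205, -0.979, 1.311], [0.0, 0.0, 0.0, 1.0]]
side 444.1521159411456 268.9974704183229 211.91056877601676 [[-0.97, -0.196, 0.142, 0.362], [-0.242, 0.747, -0.619, 0.717], [0.016, -0.635, -0.772, 0.967], [0.0, 0.0, 0.0, 1.0]]
{'clock': 0.1, 'qpos': array([-7.55612921e+01,  1.48550780e+01,  8.80031409e+01, -1.62848898e-03,
        7.72380260e+01, -1.16212080e+01]), 'qvel': array([ 0.04932014, -0.10072106, -0.13052075,  0.02552042,  0.04356127,
        0.0260996 ]), 'joint_efforts': array([ 1.73637181e-03, -4.38207471e+01, -2.84646320e+01,  7.19562289e-02,
        3.63543187e-02, -2.76050133e-05]), 'tcp_pos': array([ 0.24149099, -0.49358942,  0.2179126 ]), 'tool_rot': array([[ 8.98332438e-01,  4.39316096e-01, -4.45690587e-04],
       [ 4.39316212e-01, -8.98331032e-01,  1.61982148e-03],
       [ 3.11235964e-04, -1.65093728e-03, -9.99998589e-01]]), 'wrist_force': array([-0.01273433, -0.40062582, -0.28314491]), 'moment': array([-0.00103184,  0.03511915,  0.00630216]), 'gripper_force': 0.0, 'gripper_width': 0.09280449912752423}
```

View pics/top.png

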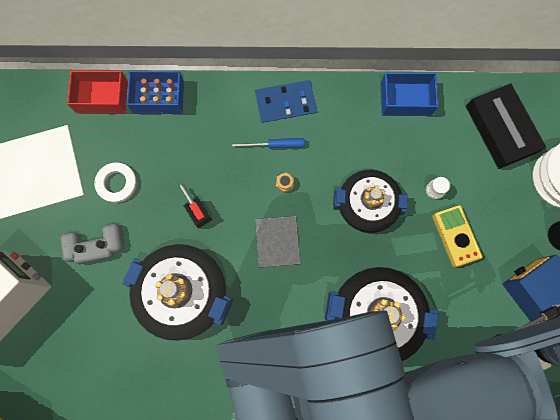

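View pics/side.png

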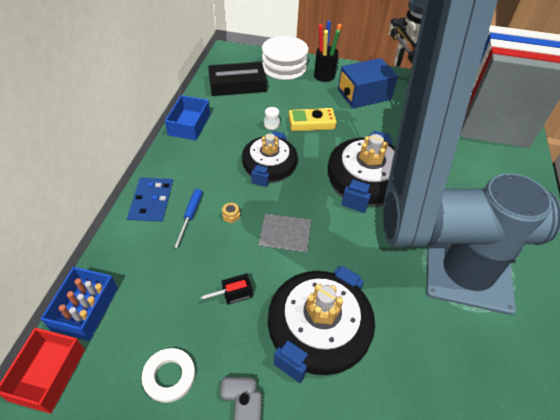

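Three wheels are in the top view: (177,290) and (380,315), each about 95 px or 235 mm across, and (371,200), about 66 px. At roughly 2.5 mm/px the last one is about 166 mm, which fits 168 mm. I'll confirm it in an enlarged crop. The rack with the red pin is at (197,210), its shank pointing to (182,186).

```bash
python3 - <<'E'
from h import *
z=ld('top')
a=cv2.resize(z['rgb'][155:245,325:417],None,fx=6,fy=6,interpolation=cv2.INTER_CUBIC)
b=cv2.resize(z['rgb'][175:235,170:214],None,fx=6,fy=6,interpolation=cv2.INTER_CUBIC)
c=np.zeros((540,552+264,3),np.uint8);c[:,:552]=a;c[:360,552:]=b
save(c[:,:800],'crop1')
for u,v in [(338,205),(401,195),(371,168),(371,231)]:
    print(u,v,plane(z,u,v,.052).round(3))
E
```

```text
338 205 [ 0.57  -0.156  0.052]
401 195 [ 0.598 -0.32   0.052]
371 168 [ 0.67  -0.244  0.052]
371 231 [ 0.502 -0.239  0.052]
```

View pics/crop1.png

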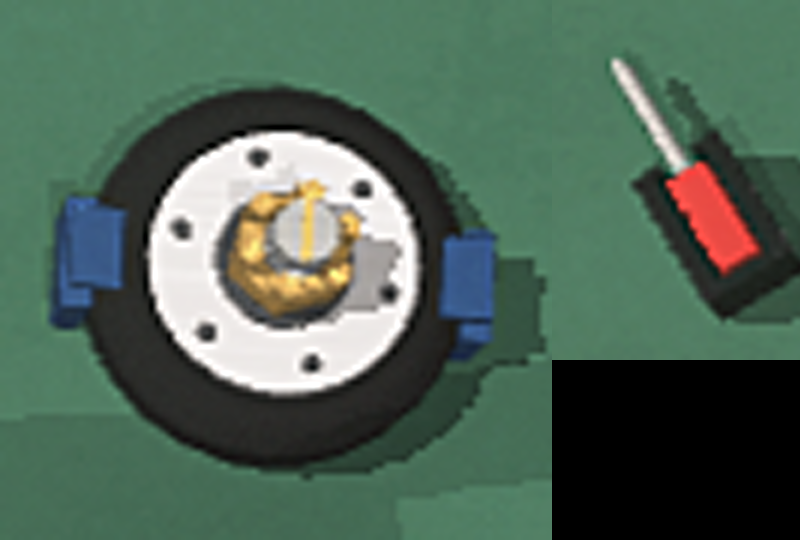

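The crop confirms it: the wheel at (371,200) measures about 168 mm, and its yellow axle line runs nearly along world x. The pin is in the rack, tip at about (182,186) and handle at about (198,212). Next I'll work out the wrist-camera geometry and rough poses.

```bash
python3 - <<'E'
from h import *
s=manip.state(); R=s['tool_rot']; f,cx,cy,E=K('wrist')
print('f',f,cx,cy,'cam in tool',(R.T@(E[:3,3]-s['tcp_pos'])).round(4),(R.T@E[:3,:3]).round(3).tolist())
z=ld('top')
print('axle top',plane(z,325+306/6,155+228/6,.112).round(3))
print('tip',plane(z,170+(616-552)/6,175+62/6,.03).round(3),'h/shank',plane(z,170+(686-552)/6,175+172/6,.035).round(3),'hend',plane(z,170+(740-552)/6,175+262/6,.04).round(3))
print('pad',plane(z,278,241,.003).round(3), 'nut',plane(z,286,182,.03).round(3),'big',plane(z,388,312,.15).round(3),z['d'][312,388])
print(px(z,[388,376,350],[316,195,330]).round(3))
for u,v in [(256,220),(297,217),(300,264),(259,266)]: print(plane(z,u,v,.003).round(3))
E
```

```text
f 355.9699608681358 282.8157889816922 211.25246742485703 cam in tool [ 0.0816 -0.0003 -0.1667] [[0.001, -0.956, -0.294], [1.0, 0.001, 0.0], [0.0, -0.294, 0.956]]
axle top [ 0.587 -0.243  0.112]
tip [0.625 0.26  0.03 ] h/shank [0.574 0.226 0.035] hend [0.533 0.2   0.04 ]
pad [ 0.482 -0.     0.003] nut [ 0.637 -0.021  0.03 ] big [ 0.297 -0.254  0.15 ] 1.1272018
[[ 0.284 -0.124  0.753]
 [ 0.582 -0.243  0.114]
 [ 0.269 -0.076  0.795]]
[0.538 0.059 0.003]
[ 0.547 -0.051  0.003]
[ 0.421 -0.059  0.003]
[0.415 0.049 0.003]
```

Call:
step_arm --pt "40 -7 -4 0 0 7 1" --pt "80 -14 -8 0 0 14 1" --pt "120 -21 -12 0 0 21 1" --pt "160 -28 -16 0 0 28 1" --pt "200 -36 -20 0 0 28 1" --pt "240 -43 -24 0 0 28 1" --pt "280 -50 -28 0 0 28 1" --pt "320 -57 -32 0 0 28 1"

```text
clock: 0.77
tcp_pos: [0.4992, -0.305, 0.2498]
tool_rot: [[0.999, -0.034, -0.001], [-0.034, -0.999, 0.0], [-0.001, -0.0, -1.0]]
wrist_force: [0.8, -1.5, -0.1]
gripper_width: 0.0929
gripper_force: 0.0
```

Call:
step_arm --pt "30 -24 0 0 0 0 1" --pt "58 -45 0 0 0 0 1" --pt "79 -62 0 0 0 0 1" --pt "79 -62 0 0 0 0 1" --pt "79 -62 0 0 0 0 1"

```text
clock: 1.18
tcp_pos: [0.5796, -0.2461, 0.2489]
tool_rot: [[1.0, -0.031, -0.002], [-0.031, -1.0, 0.001], [-0.002, -0.001, -1.0]]
wrist_force: [-0.4, -0.3, 0.2]
gripper_width: 0.0928
gripper_force: 0.0
```

```bash
python3 - <<'E'
from h import *
s=manip.state();print(s['tcp_pos'],s['tool_rot'],s['qpos'])
r,d=grab('wrist'); z=ld('wrist')
save(cv2.resize(r[90:330,140:420],None,fx=2.8,fy=2.5),'w1')  
E
```

```text
[ 0.579624   -0.24606108  0.24891459] [[ 9.99521813e-01 -3.08820018e-02 -1.56448257e-03]
 [-3.08809360e-02 -9.99522824e-01  7.00938545e-04]
 [-1.58538242e-03 -6.52290679e-04 -9.99998531e-01]] [-3.31275299e+01  2.22432195e+01  7.32318696e+01 -1.54226613e-02
  8.46219273e+01  5.86435891e+01]
```

View pics/w1.png

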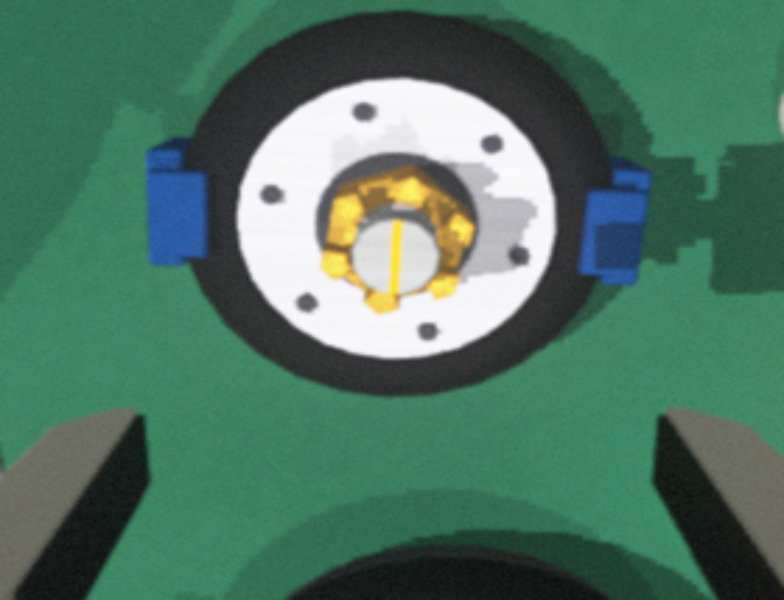

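The wrist view shows the axle end at crop (395,257), the yellow line nearly vertical, and the six castle teeth around it. The depth data should give the teeth angles and the axis.

```bash
cat > nut.py <<'E'
from h import *
def run(z):
    v,u=np.mgrid[0:420,0:560]; P=px(z,u.ravel(),v.ravel()); C=z['rgb'].reshape(-1,3).astype(int); ok=z['d'].ravel()>0
    near=ok&(np.hypot(P[:,0]-.585,P[:,1]+.243)<.06)
    ax=near&(abs(P[:,2]-.112)<.006); c=cv2.minEnclosingCircle(P[ax][:,:2].astype(np.float32)); print('axle',c, np.median(P[ax],0).round(4), P[ax].mean(0).round(4),ax.sum())
    yl=ax&(C[:,2]<110)&(C[:,0]>150); l=P[yl][:,:2]; q=l-l.mean(0); w=np.linalg.svd(q)[2][0]; w*=np.sign(w[0]); print('line n',yl.sum(),'deg',np.degrees(np.arctan2(w[1],w[0])),'mid',l.mean(0))
    sil=ax; o=np.array(c[0])
    t=near&(abs(P[:,2]-.098)<.004)&(C[:,0]-C[:,2]>60); d=P[t][:,:2]-o; r=np.hypot(*d.T); a=np.degrees(np.arctan2(d[:,1],d[:,0]));m=(r>.016)&(r<.03)
    ph=np.degrees(np.angle(np.exp(6j*np.radians(a[m])).mean()))/6; print('teeth n',m.sum(),'phase mod60',ph,'conc',abs(np.exp(6j*np.radians(a[m])).mean()),'flat normals mod60',ph+30)
    print('hist',np.histogram(a[m]%360,36,(0,360))[0]); print('teeth ctr',P[t][m][:,:2].mean(0), 'z range', np.percentile(P[t][m][:,2],[5,95]))
    bl=ok&(C[:,2]>C[:,0]+50)&(abs(P[:,2]-.058)<.006)&(np.hypot(P[:,0]-.585,P[:,1]+.243)<.13)
    L=P[bl&(P[:,1]>-.243)];Rr=P[bl&(P[:,1]<-.243)]; lm=(L.max(0)+L.min(0))/2; rm=(Rr.max(0)+Rr.min(0))/2; print('clamps',L.mean(0),Rr.mean(0)); D=L.mean(0)-Rr.mean(0); print('hub x deg',np.degrees(np.arctan2(D[1],D[0]))-90,'dist',np.hypot(*D[:2]),'mid',(L.mean(0)+Rr.mean(0))/2)
if __name__=='__main__': run(ld('wrist'))
E
python3 nut.py; python3 - <<'E'
from h import *
z=ld('wrist'); o=plane(z,140+395/2.8,90+257/2.5,.112); print('c',o)
a=plane(z,140+399/2.8,90+222/2.5,.112);b=plane(z,140+394/2.8,90+292/2.5,.112);print('line',np.degrees(np.arctan2(*(a-b)[1::-1])))
for u,v in [(408,190),(460,230),(443,287),(381,301),(336,264),(345,212)]:
    p=plane(z,140+u/2.8,90+v/2.5,.098)-o; print(np.hypot(*p[:2]),np.degrees(np.arctan2(p[1],p[0])))
E
```

```text
axle ((0.5847915410995483, -0.24417546391487122), 0.014143501408398151) [ 0.5857 -0.2442  0.1127] [ 0.5857 -0.2442  0.1125] 777
line n 67 deg -4.482027012959126 mid [ 0.584762   -0.24444848]
teeth n 591 phase mod60 -14.25349211320677 conc 0.7049897456286437 flat normals mod60 15.74650788679323
hist [ 0  0  0 34 45 30  0  0  0 34 33 28  0  0  0 24 31 25  0  0  0 20 38 36
  2  0  0 24 39 40  1  0  0 27 46 34]
teeth ctr [ 0.5865738  -0.24448244] z range [0.09663826 0.09993828]
clamps [ 0.59209402 -0.16475317  0.05856429] [ 0.57926009 -0.32327991  0.05846681]
hub x deg -4.628428841714069 dist 0.15904539748124114 mid [ 0.58567706 -0.24401654  0.05851555]
c [ 0.584606   -0.24460694  0.112     ]
line -5.301083931867408
0.021653481538296483 -12.671344053859345
0.02207075825218873 -74.32713270511893
0.02180686177708185 -135.22337159629487
0.021011327317503225 165.16170704304557
0.020464642806906182 105.95550501172713
0.020935796705820794 49.095379224007075
```

The axis is at (0.585, -0.2445) and hub x is at -4.6°. The flat normals are at -44.25° mod 60, so the nut reads about 39.7° (0.69 rad), leaving about 20.3° to turn. I'll align the tool y axis with the -104.25° normal and come down partway.

Call:
step_arm --pt "2 -1 30 0 0 6 1" --pt "5 -2 65 0 0 12.5 1" --pt "5 -2 100 0 0 12.5 1" --pt "5 -2 115 0 0 12.5 1" --pt "5 -2 115 0 0 12.5 1" --pt "5 -2 115 0 0 12.5 1"

```text
clock: 1.73
tcp_pos: [0.5828, -0.2465, 0.1345]
tool_rot: [[0.968, -0.251, -0.002], [-0.251, -0.968, 0.001], [-0.002, -0.0, -1.0]]
wrist_force: [0.2, -0.7, -0.7]
gripper_width: 0.0928
gripper_force: 0.0
```

```bash
python3 - <<'E'
from h import *
s=manip.state();R=s['tool_rot'];print(s['tcp_pos'],R.round(4).tolist(),np.degrees(np.arctan2(R[1,1],R[0,1])),R.T@(np.array([.585,-.2445,.066])-s['tcp_pos'])*1000)
E
```

```text
[ 0.58275114 -0.24653678  0.13445534] [[0.968, -0.2511, -0.0019], [-0.2511, -0.968, 0.0009], [-0.0021, -0.0004, -1.0]] -104.54455451681754 [ 1.80933575 -2.51095158 68.452617  ]
```

Call:
step_arm --pt "2 -2.5 0 0 0 0 1" --pt "2 -2.5 34 0 0 0 1" --pt "2 -2.5 68 0 0 0 1" --pt "2 -2.5 68 0 0 0 0.6" --pt "2 -2.5 68 0 0 0 0.2" --pt "2 -2.5 68 0 0 0 -0.1" --pt "2 -2.5 68 0 0 0 -0.3" --pt "2 -2.5 68 0 0 0 -0.3" --grip_force 50

```text
clock: 2.4
tcp_pos: [0.5882, -0.2446, 0.0696]
tool_rot: [[0.968, -0.249, 0.004], [-0.249, -0.968, -0.002], [0.004, 0.001, -1.0]]
wrist_force: [-0.1, -0.1, 0.2]
gripper_width: 0.0643
gripper_force: 0.0
```

Call:
step_arm --pt "0 0 0 0 0 0 -1" --pt "0 0 0 0 0 0 -1" --pt "0 0 0 0 0 0 -1" --pt "0 0 0 0 0 0 -1" --pt "0 0 0 0 0 0 -1" --pt "0 0 0 0 0 0 -1" --grip_force 55

```text
clock: 2.9
tcp_pos: [0.5869, -0.2448, 0.0678]
tool_rot: [[0.968, -0.25, 0.001], [-0.25, -0.968, -0.002], [0.001, 0.002, -1.0]]
wrist_force: [-2.2, -3.9, 4.6]
gripper_width: 0.0452
gripper_force: 55.0
```

Call:
step_arm --pt "0 0 0 0 0 4 -1" --pt "0 0 0 0 0 8 -1" --pt "0 0 0 0 0 12 -1" --pt "0 0 0 0 0 16 -1" --pt "0 0 0 0 0 20 -1" --pt "0 0 0 0 0 20.5 -1" --pt "0 0 0 0 0 20.5 -1" --pt "0 0 0 0 0 20.5 -1"

```text
clock: 3.57
tcp_pos: [0.5867, -0.2452, 0.0678]
tool_rot: [[0.82, -0.573, 0.0], [-0.573, -0.82, -0.002], [0.002, 0.002, -1.0]]
wrist_force: [-2.9, -5.2, 5.7]
gripper_width: 0.0455
gripper_force: 55.0
```

```bash
python3 - <<'E'
from h import *
s=manip.state();R=s['tool_rot'];print(s['tcp_pos'],np.degrees(np.arctan2(R[1,1],R[0,1])),s['wrist_force'],s['moment'],s['gripper_width'])
E
```

```text
[ 0.58667063 -0.24518508  0.06780616] -124.95635710511256 [-2.85974597 -5.20013496  5.66119477] [-0.75248483  0.59655368 -0.03005623] 0.0455315388776007
```

Call:
step_arm --pt "0 0 0 0 0 20.5 0.2" --pt "0 0 0 0 0 0 0.6" --pt "0 0 0 0 0 0 1"

```text
clock: 3.82
tcp_pos: [0.5866, -0.2431, 0.0666]
tool_rot: [[0.822, -0.569, -0.0], [-0.569, -0.822, 0.001], [-0.001, -0.001, -1.0]]
wrist_force: [0.0, 0.1, -0.9]
gripper_width: 0.061
gripper_force: 0.0
```

I left a 20.5° turn in the first row of that release by mistake, and the nut may have moved with it. I'll lift and measure it.

Call:
step_arm --pt "0 0 0 0 0 0 1" --pt "0 0 0 0 0 0 1" --pt "0 0 0 0 0 0 1" --pt "0 0 -40 0 0 0 1" --pt "0 0 -80 0 0 -7 1" --pt "0 0 -120 0 0 -14 1" --pt "0 0 -160 0 0 -21 1" --pt "0 0 -182 0 0 -28 1"

```text
clock: 4.48
tcp_pos: [0.588, -0.2442, 0.2545]
tool_rot: [[0.993, -0.115, 0.006], [-0.115, -0.993, -0.003], [0.006, 0.003, -1.0]]
wrist_force: [0.3, 0.0, 1.1]
gripper_width: 0.0929
gripper_force: 0.0
```

Call:
step_arm --pt "0 0 0 0 0 -2.5 1" --pt "0 0 0 0 0 -2.5 1" --pt "0 0 0 0 0 -2.5 1" --pt "0 0 0 0 0 -2.5 1"

```text
clock: 4.82
tcp_pos: [0.5861, -0.2432, 0.2474]
tool_rot: [[0.997, -0.079, -0.002], [-0.079, -0.997, 0.002], [-0.002, -0.001, -1.0]]
wrist_force: [0.0, 0.1, -0.5]
gripper_width: 0.0931
gripper_force: 0.0
```

```bash
python3 - <<'E'
from h import *
s=manip.state();print(s['tcp_pos'],s['tool_rot'].round(4).tolist(),s['qpos'].round(1))
grab('wrist')
E
python3 nut.py
```

```text
[ 0.58605906 -0.24318922  0.24742522] [[0.9968, -0.0794, -0.0023], [-0.0794, -0.9968, 0.0015], [-0.0024, -0.0014, -1.0]] [-32.6  22.8  72.6   0.   84.8  62. ]
axle ((0.5850679874420166, -0.24419283866882324), 0.014075853861868382) [ 0.5859 -0.2442  0.1127] [ 0.5858 -0.2442  0.1125] 771
line n 56 deg -4.395939572809775 mid [ 0.58535352 -0.24445925]
teeth n 584 phase mod60 25.09413102825724 conc 0.708574240884901 flat normals mod60 55.09413102825724
hist [ 0 28 42 31  1  0  0 37 35 26  0  0  0 27 34 22  0  0  0 21 32 30  0  0
  0 30 42 35  0  0  1 32 45 33  0  0]
teeth ctr [ 0.58660699 -0.24481864] z range [0.09613436 0.09976482]
clamps [ 0.59200897 -0.1648568   0.05858523] [ 0.57937883 -0.32363312  0.05848367]
hub x deg -4.548114794179995 dist 0.15927786929659102 mid [ 0.5856939  -0.24424496  0.05853445]
```

The nut is at 60.4° (about 1.05 rad), which is within tolerance. Now over to the rack.

Call:
step_arm --pt "-2 -40 0 0 0 -5 1" --pt "-5 -80 0 0 0 -10 1" --pt "-7 -120 0 0 0 -15 1" --pt "-10 -160 0 0 0 -20 1" --pt "-12 -200 0 0 0 -25 1" --pt "-14 -240 0 0 0 -30 1" --pt "-17 -280 0 0 0 -35 1" --pt "-19 -320 0 0 0 -38 1"

```text
clock: 5.53
tcp_pos: [0.5916, 0.0788, 0.2477]
tool_rot: [[0.832, 0.555, -0.002], [0.555, -0.832, 0.0], [-0.002, -0.001, -1.0]]
wrist_force: [0.6, 1.1, 0.1]
gripper_width: 0.0931
gripper_force: 0.0
```

```bash
python3 - <<'E'
from h import *
s=manip.state();R=s['tool_rot'];print(s['tcp_pos'],R.round(3).tolist(),R.T@(np.array([.595,.24,.2])-s['tcp_pos'])*1000)
E
```

```text
[0.59160758 0.07879974 0.24772224] [[0.832, 0.555, -0.002], [0.555, -0.832, 0.0], [-0.002, -0.001, -1.0]] [  92.42903742 -132.10793908   47.73687832]
```

Call:
step_arm --pt "22 -32 10 0 0 0 1" --pt "44 -64 25 0 0 0 1" --pt "66 -96 40 0 0 0 1" --pt "88 -128 47 0 0 0 1" --pt "90 -130 47 0 0 0 1" --pt "90 -130 47 0 0 0 1" --pt "90 -130 47 0 0 0 1"

```text
clock: 6.12
tcp_pos: [0.5953, 0.2347, 0.201]
tool_rot: [[0.833, 0.553, -0.002], [0.553, -0.833, -0.001], [-0.002, -0.0, -1.0]]
wrist_force: [0.1, -0.3, 0.8]
gripper_width: 0.0931
gripper_force: 0.0
```

```bash
python3 - <<'E'
from h import *
s=manip.state();print(s['tcp_pos'],s['tool_rot'].round(4).tolist(),s['qpos'].round(1))
r,d=grab('wrist'); save(cv2.resize(r[100:330,140:420],None,fx=2.6,fy=2.6),'w2')
z=ld('wrist');v,u=np.mgrid[0:420,0:560]; P=px(z,u.ravel(),v.ravel()); C=z['rgb'].reshape(-1,3).astype(int)
near=(z['d'].ravel()>0)&(np.hypot(P[:,0]-.58,P[:,1]-.23)<.09)
rd=near&(C[:,0]>C[:,1]+70)&(C[:,0]>C[:,2]+70)&(abs(P[:,2]-.04)<.005)
rect=cv2.minAreaRect(P[rd][:,:2].astype(np.float32)*1000); print('handle',rd.sum(),rect,P[rd].mean(0)); print(cv2.boxPoints(rect))
sh=near&(P[:,2]>.024)&(P[:,2]<.038)&(C.min(1)>110)&(C.max(1)-C.min(1)<40); S=P[sh]; print('shank',sh.sum(),S.min(0),S.max(0),S.mean(0))
w=np.linalg.svd(S[:,:2]-S[:,:2].mean(0),full_matrices=False)[2][0];print('dir',np.degrees(np.arctan2(w[1],w[0])))
E
```

```text
[0.59532615 0.23473967 0.20096588] [[0.8331, 0.5532, -0.0016], [0.5532, -0.8331, -0.001], [-0.0019, -0.0, -1.0]] [11.6 24.8 76.  -0.  79.3 68. ]
handle 919 ((553.1163940429688, 212.72372436523438), (47.423309326171875, 19.955467224121094), 32.96889877319336) [0.55400003 0.21329076 0.04049261]
[[527.7934  208.19121]
 [538.6529  191.44923]
 [578.4394  217.25624]
 [567.5799  233.99821]]
shank 488 [0.57272332 0.22302015 0.02944929] [0.62534115 0.26023661 0.03629886] [0.59898838 0.24253047 0.03380516]
dir -146.6391574209682
```

View pics/w2.png

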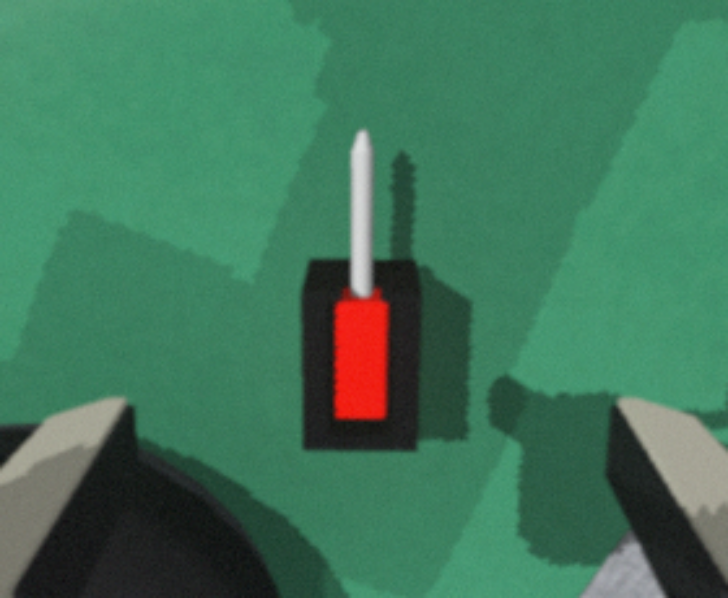

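The pin lies in the rack. From the depth data its origin is (0.5732, 0.2258), direction 33.2°, and the handle measures 47.4 x 20 mm, which matches. I'll descend over the shank.

Call:
step_arm --pt "-1.5 -4.5 40 0 0 0.4 0.2" --pt "-1.5 -4.5 80 0 0 0.4 0" --pt "-1.5 -4.5 115 0 0 0.4 0" --pt "-1.5 -4.5 130 0 0 0.4 0" --pt "-1.5 -4.5 130 0 0 0.4 0" --pt "-1.5 -4.5 130 0 0 0.4 0" --pt "-1.5 -4.5 130 0 0 0.4 0"

```text
clock: 6.75
tcp_pos: [0.5937, 0.237, 0.074]
tool_rot: [[0.838, 0.545, 0.003], [0.545, -0.838, 0.001], [0.003, 0.001, -1.0]]
wrist_force: [0.1, 0.1, 0.2]
gripper_width: 0.0511
gripper_force: 0.0
```

```bash
python3 - <<'E'
from h import *
s=manip.state();R=s['tool_rot'];print(s['tcp_pos'],R.round(4).tolist(),R.T@(np.array([.5916,.2378,.023])-s['tcp_pos'])*1000)
E
```

```text
[0.59370753 0.23699857 0.07396636] [[0.8381, 0.5455, 0.0032], [0.5455, -0.8381, 0.0006], [0.003, 0.0013, -1.0]] [-1.4831079  -1.88674582 50.95973434]
```

Call:
step_arm --pt "-1 -2 25 0 0 0 0" --pt "-1 -2 48 0 0 0 0" --pt "-1 -2 48 0 0 0 0" --pt "-1 -2 48 0 0 0 0" --pt "-1 -2 48 0 0 0 0" --pt "-1 -2 48 0 0 0 0"

```text
clock: 7.25
tcp_pos: [0.5918, 0.2393, 0.0264]
tool_rot: [[0.837, 0.547, 0.004], [0.547, -0.837, 0.001], [0.004, 0.002, -1.0]]
wrist_force: [-0.3, 0.4, 1.2]
gripper_width: 0.0468
gripper_force: 0.0
```

Call:
step_arm --pt "-1 1 3 0 0 0 0" --pt "-1 1 3 0 0 0 0" --pt "-1 1 3 0 0 0 0" --pt "-1 1 3 0 0 0 -0.5" --pt "-1 1 3 0 0 0 -1" --pt "-1 1 3 0 0 0 -1" --pt "-1 1 3 0 0 0 -1" --pt "-1 1 3 0 0 0 -1" --grip_force 50

```text
clock: 7.92
tcp_pos: [0.5897, 0.2376, 0.0209]
tool_rot: [[0.837, 0.547, -0.0], [0.547, -0.837, 0.0], [-0.0, -0.0, -1.0]]
wrist_force: [-0.8, 0.8, 0.1]
gripper_width: 0.0173
gripper_force: 0.0
```

Call:
step_arm --pt "0 0 0 0 0 0 -1" --pt "0 0 0 0 0 0 -1" --pt "0 0 0 0 0 0 -1" --pt "0 0 -2 0 0 0 -1" --pt "0 0 -2 0 0 0 -1"

```text
clock: 8.33
tcp_pos: [0.5898, 0.2376, 0.0231]
tool_rot: [[0.837, 0.547, 0.0], [0.547, -0.837, 0.0], [0.0, 0.0, -1.0]]
wrist_force: [0.2, 0.9, -0.4]
gripper_width: 0.0065
gripper_force: 50.0
```

Call:
step_arm --pt "0 0 -10 0 0 0 -1" --pt "0 0 -25 0 0 0 -1" --pt "0 0 -45 0 0 0 -1" --pt "0 0 -65 0 0 0 -1" --pt "0 0 -75 0 0 0 -1" --pt "0 0 -75 0 0 0 -1"

```text
clock: 8.83
tcp_pos: [0.5917, 0.2381, 0.1014]
tool_rot: [[0.837, 0.547, 0.006], [0.547, -0.837, 0.001], [0.006, 0.002, -1.0]]
wrist_force: [-0.1, -0.3, -0.4]
gripper_width: 0.0063
gripper_force: 50.0
```

```bash
python3 - <<'E'
from h import *
s=manip.state();R=s['tool_rot'];print(s['tcp_pos'],R.round(4).tolist(),s['gripper_width'],s['wrist_force'],R.T@(np.array([.493,0,.06])-s['tcp_pos'])*1000)
r,d=grab('wrist'); save(cv2.resize(r[150:420,120:440],None,fx=2,fy=2),'w3')
E
```

```text
[0.5917149  0.23808445 0.10144086] [[0.8371, 0.547, 0.0059], [0.547, -0.8372, 0.0013], [0.0056, 0.0021, -1.0]] 0.006287387158491275 [-0.13693173 -0.30618915 -0.37071104] [-213.09520342  145.23192861   40.54998748]
```

View pics/w3.png

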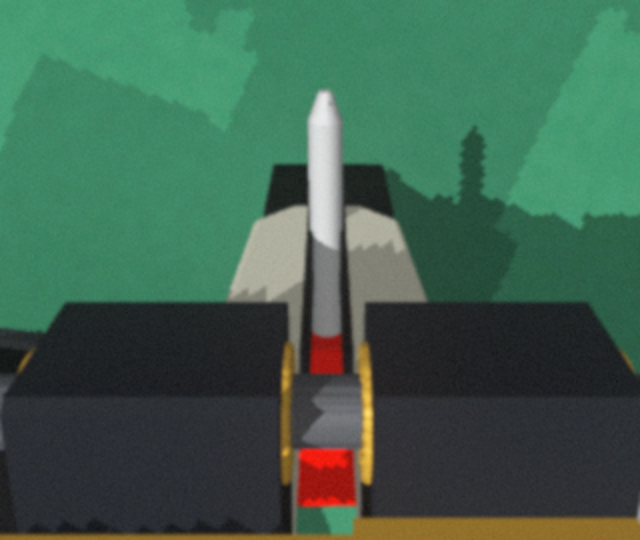

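The pin is held between the fingers, with the shank tip at crop (325,95) and the handle behind. Next I'll carry it over the pad, turning it parallel to the hub x axis.

Call:
step_arm --pt "-30 20 0 0 0 5 -1" --pt "-60 41 0 0 0 10 -1" --pt "-91 62 0 0 0 15 -1" --pt "-121 82 0 0 0 21 -1" --pt "-152 103 0 0 0 27 -1" --pt "-182 124 0 0 0 33 -1" --pt "-205 140 0 0 0 38 -1" --pt "-213 145 0 0 0 38 -1"

```text
clock: 9.55
tcp_pos: [0.4882, -0.003, 0.0967]
tool_rot: [[0.996, -0.091, -0.003], [-0.091, -0.996, -0.0], [-0.003, 0.001, -1.0]]
wrist_force: [0.1, -0.0, -1.6]
gripper_width: 0.0064
gripper_force: 50.0
```

Call:
step_arm --pt "0 0 15 0 0 0 -1" --pt "0 0 40 0 0 0 -1" --pt "0 0 50 0 0 0 -1" --pt "0 0 50 0 0 0 -1" --pt "0 0 50 0 0 0 -1" --pt "0 0 50 0 0 0 -1" --pt "0 0 50 0 0 0 -1"

```text
clock: 10.13
tcp_pos: [0.4916, -0.0001, 0.0488]
tool_rot: [[0.997, -0.083, 0.002], [-0.083, -0.997, -0.0], [0.002, 0.0, -1.0]]
wrist_force: [-0.6, -0.3, -1.2]
gripper_width: 0.0067
gripper_force: 50.0
```

```bash
cat > pin.py <<'E'
from h import *
s=manip.state();R=s['tool_rot'];t=s['tcp_pos'];print(t,R.round(4).tolist(),'w',s['gripper_width'],s['wrist_force'])
grab('wrist');z=ld('wrist');v,u=np.mgrid[0:420,0:560];P=px(z,u.ravel(),v.ravel());C=z['rgb'].reshape(-1,3).astype(int)
T=(P-t)@R; ok=(z['d'].ravel()>0)&(abs(T[:,1])<.006)&(T[:,2]>-.03)&(T[:,2]<.012)
S=T[ok&(T[:,0]>.009)&(T[:,0]<.06)&(P[:,2]>.008)&(C.min(1)>110)&(C.max(1)-C.min(1)<45)]
for a in np.arange(.01,.06,.006):
    m=abs(S[:,0]-a)<.003
    if m.sum(): print(round(a*1e3),m.sum(),'ymid',((S[m,1].min()+S[m,1].max())*500).round(2),'ztop(world) ',(t[2]-np.percentile(S[m,2],10))*1e3)
print('tip x',S[:,0].max()*1e3)
E
python3 pin.py
```

```text
[ 4.91586106e-01 -8.65230071e-05  4.87668350e-02] [[0.9965, -0.0835, 0.0016], [-0.0835, -0.9965, -0.0003], [0.0016, 0.0002, -1.0]] w 0.006675092025807656 [-0.5664297  -0.33746315 -1.21914394]
10 112 ymid 0.34 ztop(world)  63.2702830154866
16 185 ymid -0.3 ztop(world)  63.18891643900637
22 194 ymid -0.53 ztop(world)  63.34330288146299
28 200 ymid -0.29 ztop(world)  63.26415436326958
34 207 ymid -0.3 ztop(world)  63.303140516270325
40 101 ymid -0.55 ztop(world)  61.69825498983443
tip x 41.272676840455965
```

Call:
step_arm --pt "0 0 20 0 0 0 -1" --pt "0 0 34 0 0 0 -1" --pt "0 0 41 0 0 0 -1" --pt "0 0 41 0 0 0 -1" --pt "0 0 41 0 0 0 -1" --pt "0 0 41 0 0 0 -1"

```text
clock: 10.68
tcp_pos: [0.4914, -0.0004, 0.0077]
tool_rot: [[0.996, -0.084, 0.001], [-0.084, -0.996, -0.0], [0.001, 0.0, -1.0]]
wrist_force: [-0.0, -0.9, -0.4]
gripper_width: 0.0066
gripper_force: 50.0
```

Call:
step_arm --pt "0 0 0 0 0 0 -1" --pt "0 0 0 0 0 0 -1"

```text
clock: 10.85
tcp_pos: [0.4913, -0.0004, 0.0077]
tool_rot: [[0.996, -0.084, 0.001], [-0.084, -0.996, -0.0], [0.001, 0.0, -1.0]]
wrist_force: [1.2, 0.1, -0.9]
gripper_width: 0.0061
gripper_force: 50.0
```

Call:
step_arm --pt "0 0 2 0 0 0 -1" --pt "0 0 3 0 0 0 -1" --pt "0 0 3 0 0 0 -1" --pt "0 0 3 0 0 0 -1"

```text
clock: 11.18
tcp_pos: [0.4908, -0.0003, 0.0039]
tool_rot: [[0.996, -0.084, 0.0], [-0.084, -0.996, -0.0], [0.0, 0.0, -1.0]]
wrist_force: [-0.0, 0.4, -0.2]
gripper_width: 0.0064
gripper_force: 50.0
```

Call:
step_arm --pt "0 0 0 0 0 0 -0.6" --pt "0 0 0 0 0 0 -0.2" --pt "0 0 0 0 0 0 0.3" --pt "0 0 0 0 0 0 0.6" --pt "0 0 -30 0 0 0 0.6" --pt "0 0 -70 0 0 0 0.6" --pt "-20 0 -110 0 0 0 0.6" --pt "-44 0 -130 0 0 0 0.6"

```text
clock: 11.85
tcp_pos: [0.4496, 0.0027, 0.1375]
tool_rot: [[0.996, -0.084, 0.006], [-0.084, -0.996, -0.001], [0.006, 0.001, -1.0]]
wrist_force: [1.0, -0.3, -0.2]
gripper_width: 0.0549
gripper_force: 0.0
```

Call:
step_arm --pt "0 0 0 0 0 0 0.6" --pt "0 0 0 0 0 0 0.6" --pt "0 0 0 0 0 0 0.6"

```text
clock: 12.1
tcp_pos: [0.447, 0.0034, 0.1336]
tool_rot: [[0.996, -0.085, 0.001], [-0.085, -0.996, -0.0], [0.001, 0.0, -1.0]]
wrist_force: [0.6, 0.1, 0.2]
gripper_width: 0.073
gripper_force: 0.0
```

```bash
cat > pin2.py <<'E'
from h import *
s=manip.state();R=s['tool_rot'];print(s['tcp_pos'],R.round(4).tolist(),s['qpos'].round(1))
r,d=grab('wrist')
z=ld('wrist');v,u=np.mgrid[0:420,0:560]; P=px(z,u.ravel(),v.ravel()); C=z['rgb'].reshape(-1,3).astype(int)
near=(z['d'].ravel()>0)&(np.hypot(P[:,0]-.47,P[:,1])<.1)
rd=near&(C[:,0]>C[:,1]+70)&(C[:,0]>C[:,2]+70)&(abs(P[:,2]-.023)<.006)
rect=cv2.minAreaRect(P[rd][:,:2].astype(np.float32)*1000); print('handle',rd.sum(),rect,np.percentile(P[rd][:,2],[10,50,90])); 
sh=near&(P[:,2]>.01)&(P[:,2]<.024)&(C.min(1)>120)&(C.max(1)-C.min(1)<40); S=P[sh]; print('shank',sh.sum(),S.min(0),S.max(0),S.mean(0))
w=np.linalg.svd(S[:,:2]-S[:,:2].mean(0),full_matrices=False)[2][0];print('dir',np.degrees(np.arctan(w[1]/w[0])))
D=S.mean(0)[:2]-np.array(rect[0])/1e3; print('handle->shank dir',np.degrees(np.arctan2(D[1],D[0])),np.hypot(*D))
g=np.append(np.array(rect[0])/1e3,.005); print('to handle in tool mm',R.T@(g-s['tcp_pos'])*1e3,'yaw',np.degrees(np.arctan2(R[1,0],R[0,0])))
E
python3 pin2.py
```

```text
[0.44702694 0.00338899 0.13361051] [[0.9964, -0.0846, 0.0005], [-0.0846, -0.9964, -0.0001], [0.0005, 0.0, -1.0]] [-13.9   8.9 108.5   0.   62.6  80.9]
handle 1412 ((446.08465576171875, 3.429680824279785), (19.993831634521484, 48.006317138671875), 85.76980590820312) [0.02254244 0.02356696 0.02449522]
shank 749 [ 0.47015999 -0.00611484  0.01303263] [0.53130144 0.00525858 0.01967029] [ 0.50025761 -0.000706    0.01681718]
dir -4.25566466882226
handle->shank dir -4.365615664516712 0.05433058980503975
to handle in tool mm [-1.00878432e+00  3.68496205e-02  1.28610008e+02] yaw -4.852289527890638
```

The pin lies flat on the pad at -4.3°, handle centre (0.4461, 0.0034), top at 23 mm. I'll descend on the handle.

Call:
step_arm --pt "-1 0 38 0 0 -0.5 0.3" --pt "-1 0 76 0 0 -0.5 0.1" --pt "-1 0 105 0 0 -0.5 0.1" --pt "-1 0 122 0 0 -0.5 0.1" --pt "-1 0 122 0 0 -0.5 0.1" --pt "-1 0 122 0 0 -0.5 0.1" --pt "-1 0 122 0 0 -0.5 0.1" --pt "-1 0 122 0 0 -0.5 0.1"

```text
clock: 12.82
tcp_pos: [0.4471, 0.0033, 0.0128]
tool_rot: [[0.997, -0.076, 0.002], [-0.076, -0.997, -0.0], [0.002, 0.0, -1.0]]
wrist_force: [-0.0, -0.8, 0.4]
gripper_width: 0.0512
gripper_force: 0.0
```

Call:
step_arm --pt "0 0 0 0 0 0 0.1" --pt "0 0 0 0 0 0 0"

```text
clock: 12.98
tcp_pos: [0.4468, 0.0033, 0.0129]
tool_rot: [[0.997, -0.076, 0.002], [-0.076, -0.997, -0.001], [0.002, 0.0, -1.0]]
wrist_force: [0.3, 0.5, 0.7]
gripper_width: 0.0485
gripper_force: 0.0
```

Call:
step_arm --pt "0 0 4 0 0 0 0" --pt "0 0 7 0 0 0 0" --pt "0 0 7 0 0 0 -0.2" --pt "0 0 7 0 0 0 -0.4" --pt "0 0 7 0 0 0 -1" --pt "0 0 7 0 0 0 -1" --pt "0 0 7 0 0 0 -1" --pt "0 0 7 0 0 0 -1" --grip_force 40

```text
clock: 13.65
tcp_pos: [0.4459, 0.0035, 0.0049]
tool_rot: [[0.997, -0.076, 0.0], [-0.076, -0.997, -0.0], [0.0, 0.0, -1.0]]
wrist_force: [-0.7, -0.3, -0.8]
gripper_width: 0.0197
gripper_force: 40.0
```

Call:
step_arm --pt "0 0 0 0 0 0 -1" --pt "0 0 0 0 0 0 -1" --pt "0 0 -20 0 0 0 -1" --pt "0 0 -50 0 0 0 -1" --pt "0 0 -85 0 0 0 -1" --pt "0 0 -120 0 0 0 -1" --pt "0 0 -120 0 0 0 -1" --pt "0 0 -120 0 0 0 -1"

```text
clock: 14.32
tcp_pos: [0.4473, 0.0032, 0.1267]
tool_rot: [[0.997, -0.076, 0.005], [-0.076, -0.997, -0.001], [0.005, 0.001, -1.0]]
wrist_force: [0.1, 0.1, -0.9]
gripper_width: 0.0196
gripper_force: 40.0
```

```bash
cat > pin3.py <<'E'
from h import *
s=manip.state();R=s['tool_rot'];t=s['tcp_pos'];print(t,R.round(4).tolist(),'w',s['gripper_width'],s['wrist_force'],'yaw',np.degrees(np.arctan2(R[1,0],R[0,0])))
grab('wrist');z=ld('wrist');v,u=np.mgrid[0:420,0:560];P=px(z,u.ravel(),v.ravel());C=z['rgb'].reshape(-1,3).astype(int)
T=(P-t)@R*1e3; ok=(z['d'].ravel()>0)&(abs(T[:,1])<9)&(T[:,2]>-30)&(T[:,2]<12)
S=T[ok&(T[:,0]>20)&(T[:,0]<100)&(C.min(1)>100)&(C.max(1)-C.min(1)<45)]
for a in np.arange(28,90,8):
    m=abs(S[:,0]-a)<4
    if m.sum()>5: print(a,m.sum(),'ymid',((np.percentile(S[m,1],3)+np.percentile(S[m,1],97))/2).round(2),'axis above tcp',(-np.percentile(S[m,2],15)-4).round(2))
print('tip x',S[:,0].max())
rd=ok&(C[:,0]>C[:,1]+70)&(C[:,0]>C[:,2]+70)&(T[:,0]>-10); print('red max x',np.percentile(T[rd][:,0],99))
E
python3 pin3.py
```

```text
[0.4473418  0.00317383 0.12668316] [[0.9971, -0.0756, 0.0048], [-0.0756, -0.9971, -0.0012], [0.0049, 0.0008, -1.0]] w 0.01956256159025103 [ 0.05713509  0.06753293 -0.89224536] yaw -4.335291370299409
28 263 ymid -0.1 axis above tcp 8.81
36 309 ymid -0.11 axis above tcp 8.91
44 308 ymid -0.12 axis above tcp 9.02
52 323 ymid -0.13 axis above tcp 9.02
60 332 ymid -0.14 axis above tcp 8.93
68 336 ymid -0.14 axis above tcp 8.91
76 367 ymid -0.13 axis above tcp 9.08
84 181 ymid -0.13 axis above tcp 7.77
tip x 85.88028569187057
red max x 24.29307813648581
```

The pin is well held: level and centred, axis about 8.4 mm above the TCP, tip at +86 mm. I'll move it in front of the near slot.

Call:
step_arm --pt "6 40 0 0 0 0.2 -1" --pt "12 80 0 0 0 0.2 -1" --pt "18 120 0 0 0 0.2 -1" --pt "24 160 0 0 0 0.2 -1" --pt "30 200 0 0 0 0.2 -1" --pt "35 230 15 0 0 0.2 -1" --pt "35 236 35 0 0 0.2 -1" --pt "35 236 43 0 0 0.2 -1"

```text
clock: 15.03
tcp_pos: [0.4605, -0.2353, 0.0776]
tool_rot: [[0.997, -0.083, -0.005], [-0.083, -0.997, 0.004], [-0.006, -0.003, -1.0]]
wrist_force: [-0.5, 1.1, -0.9]
gripper_width: 0.0196
gripper_force: 40.0
```

Call:
step_arm --pt "0 0 0 0 0 0 -1" --pt "0 0 0 0 0 0 -1" --pt "0 0 0 0 0 0 -1" --pt "0 0 0 0 0 0 -1" --pt "0 0 0 0 0 0 -1"

```text
clock: 15.45
tcp_pos: [0.4635, -0.2339, 0.0829]
tool_rot: [[0.997, -0.078, 0.001], [-0.078, -0.997, -0.001], [0.001, 0.001, -1.0]]
wrist_force: [0.0, -0.4, -0.2]
gripper_width: 0.0194
gripper_force: 40.0
```

```bash
python3 pin3.py; python3 nut.py; python3 - <<'E'
from h import *
s=manip.state();R=s['tool_rot'];print('to pre',R.T@(np.array([.4644,-.2349,.0817])-s['tcp_pos'])*1e3); z=ld('wrist'); crop(z,'w4',180,60,390,300,2.4)
E
```

```text
[ 0.46354    -0.23387563  0.08288189] [[0.997, -0.0777, 0.0013], [-0.0777, -0.997, -0.001], [0.0014, 0.0009, -1.0]] w 0.019418770930856182 [ 2.64257822e-04 -3.99722139e-01 -2.35761032e-01] yaw -4.458038276645485
28 228 ymid 0.16 axis above tcp 8.94
36 272 ymid -0.1 axis above tcp 8.98
44 299 ymid -0.33 axis above tcp 8.94
52 315 ymid -0.2 axis above tcp 8.98
60 333 ymid -0.12 axis above tcp 8.94
68 340 ymid -0.11 axis above tcp 8.91
76 365 ymid -0.11 axis above tcp 8.87
84 182 ymid -0.12 axis above tcp 7.86
tip x 85.88090881598356
red max x 24.24722419345671
axle ((0.579169511795044, -0.24380478262901306), 0.012705978006124496) [ 0.5749 -0.2434  0.1124] [ 0.5748 -0.2434  0.112 ] 1332
line n 165 deg -3.3345027227934105 mid [ 0.57474251 -0.24352876]
teeth n 1003 phase mod60 25.309948345228495 conc 0.449502395480056 flat normals mod60 55.30994834522849
hist [  0   0   0   0   0   0   0  18  61   0   0  15 108 133  99  33   0   0
   0  40 104 128 103  14   0   0  98  49   0   0   0   0   0   0   0   0]
teeth ctr [ 0.56843838 -0.24419297] z range [0.09616391 0.09978653]
clamps [ 0.58528007 -0.16471769  0.05856793] [ 0.57289573 -0.32228278  0.05830135]
hub x deg -4.494108731182266 dist 0.15805103166781234 mid [ 0.5790879  -0.24350024  0.05843464]
to pre [0.96565215 0.80148442 1.14383532]
```

View pics/w4.png

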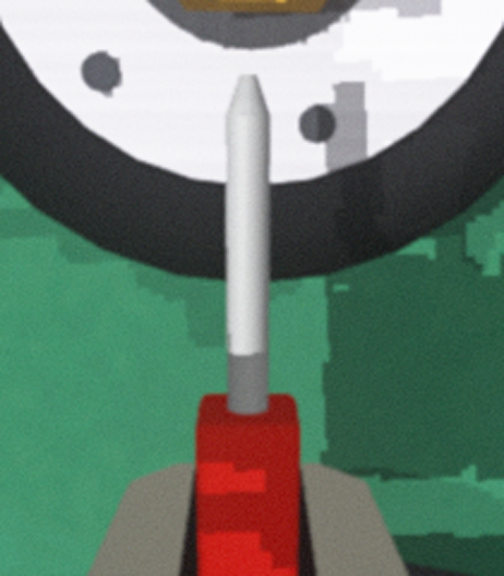

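The pin is aligned: the shank points at the slot with its tip about 12 mm short of the nut. The remaining offset is +0.8 mm in y and +1.2 mm in z. I'll correct that and insert gently.

Call:
step_arm --pt "0 0.8 1.2 0 0 0 -1" --pt "0 0.8 1.2 0 0 0 -1" --pt "5 0.8 1.2 0 0 0 -1" --pt "10 0.8 1.2 0 0 0 -1" --pt "15 0.8 1.2 0 0 0 -1" --pt "20 0.8 1.2 0 0 0 -1" --pt "20 0.8 1.2 0 0 0 -1" --pt "20 0.8 1.2 0 0 0 -1"

```text
clock: 16.17
tcp_pos: [0.4831, -0.2368, 0.0806]
tool_rot: [[0.997, -0.079, -0.0], [-0.079, -0.997, 0.0], [-0.0, -0.0, -1.0]]
wrist_force: [-0.5, 0.3, -1.4]
gripper_width: 0.0199
gripper_force: 40.0
```

```bash
cat > st.py <<'E'
from h import *
s=manip.state();R=s['tool_rot'];h=np.array([.9969,-.0785,0]);n=np.array([.0785,.9969,0]);d=s['tcp_pos']-np.array([.585,-.2445,.0817])
print('along',d@h*1e3,'lat',d@n*1e3,'z',d[2]*1e3,'F along/lat/z',s['wrist_force']@h,s['wrist_force']@n,s['wrist_force'][2],'yaw',np.degrees(np.arctan2(R[1,0],R[0,0])),R[2,0])
E
python3 st.py
```

```text
along -102.16520529048708 lat -0.3542371172893203 z -1.1427968890261182 F along/lat/z -0.522462281787023 0.25909864301012814 -1.3638370825551291 yaw -4.518603539082361 -0.00015935080803058824
```

Call:
step_arm --pt "0 -0.2 -0.8 0 0 0 -1" --pt "4 -0.2 -0.8 0 0 0 -1" --pt "8 -0.2 -0.8 0 0 0 -1" --pt "12 -0.2 -0.8 0 0 0 -1" --pt "16 -0.2 -0.8 0 0 0 -1" --pt "20 -0.2 -0.8 0 0 0 -1" --pt "20 -0.2 -0.8 0 0 0 -1" --pt "20 -0.2 -0.8 0 0 0 -1"

```text
clock: 16.83
tcp_pos: [0.503, -0.2382, 0.0814]
tool_rot: [[0.997, -0.079, -0.0], [-0.079, -0.997, 0.0], [-0.0, -0.0, -1.0]]
wrist_force: [0.1, 0.5, -0.8]
gripper_width: 0.0195
gripper_force: 40.0
```

```bash
python3 st.py
```

```text
along -82.28454327813401 lat -0.17104048470225425 z -0.2908171303892815 F along/lat/z 0.07401834094645056 0.5527867981431883 -0.7638440643335098 yaw -4.523640716898818 -9.826110457980421e-05
```

Call:
step_arm --pt "5 0 0 0 0 0 -1" --pt "10 0 0 0 0 0 -1" --pt "15 0 0 0 0 0 -1" --pt "20 0 0 0 0 0 -1" --pt "25 0 0 0 0 0 -1" --pt "30 0 0 0 0 0 -1" --pt "33 0 0 0 0 0 -1" --pt "33 0 0 0 0 0 -1"

```text
clock: 17.5
tcp_pos: [0.5364, -0.2409, 0.0815]
tool_rot: [[0.997, -0.079, 0.0], [-0.079, -0.997, -0.0], [0.0, 0.0, -1.0]]
wrist_force: [-0.1, 0.5, -0.8]
gripper_width: 0.0193
gripper_force: 40.0
```

```bash
python3 st.py
```

```text
along -48.751519945299044 lat -0.2533791778117774 z -0.2449150417238588 F along/lat/z -0.13235509715864952 0.5129972351565596 -0.8063653761888722 yaw -4.525429546600134 0.00035488089287741205
```

Call:
step_arm --pt "0.7 0 0 0 0 0 -1" --pt "1.4 0 0 0 0 0 -1" --pt "2 0 0 0 0 0 -1" --pt "2.5 0 0 0 0 0 -1" --pt "2.5 0 0 0 0 0 -1" --pt "2.5 0 0 0 0 0 -1"

```text
clock: 18.0
tcp_pos: [0.5378, -0.241, 0.0815]
tool_rot: [[0.997, -0.079, -0.0], [-0.079, -0.997, 0.0], [-0.0, -0.0, -1.0]]
wrist_force: [-0.4, 0.8, -0.1]
gripper_width: 0.0198
gripper_force: 40.0
```

```bash
python3 st.py
```

```text
along -47.29000907068507 lat -0.2249173501245601 z -0.18784297489338186 F along/lat/z -0.4928646210819403 0.7472451404484577 -0.1138856331162939 yaw -4.545559022045561 -0.00043683748738771626
```

Call:
step_arm --pt "0.7 0 0 0 0 0 -1" --pt "1.2 0 0 0 0 0 -1" --pt "1.5 0 0 0 0 0 -1" --pt "1.5 0 0 0 0 0 -1" --pt "1.5 0 0 0 0 0 -1"

```text
clock: 18.42
tcp_pos: [0.538, -0.241, 0.0815]
tool_rot: [[0.997, -0.079, -0.003], [-0.079, -0.997, 0.001], [-0.003, -0.0, -1.0]]
wrist_force: [-7.1, -0.1, 4.1]
gripper_width: 0.0194
gripper_force: 40.0
```

```bash
python3 st.py
```

```text
along -47.158508195153196 lat -0.16968148130105332 z -0.1965197331594004 F along/lat/z -7.107066120382406 -0.6277710495415613 4.130764765509827 yaw -4.5382988659893115 -0.0032179846533050348
```

Contact at 7 N with the handle against the nut. I'll relax slightly, lower a touch, and let go.

Call:
step_arm --pt "-0.8 0 0.8 0 0 0 -1" --pt "-0.8 0 0.8 0 0 0 -1" --pt "-0.8 0 0.8 0 0 0 -0.5" --pt "-0.8 0 0.8 0 0 0 -0.3" --pt "-0.8 0 0.8 0 0 0 -0.1" --pt "-0.8 0 0.8 0 0 0 0" --pt "-0.8 0 0.8 0 0 0 0.1" --pt "-0.8 0 0.8 0 0 0 0.1"

```text
clock: 19.08
tcp_pos: [0.5391, -0.2411, 0.0807]
tool_rot: [[0.997, -0.079, 0.0], [-0.079, -0.997, -0.0], [0.0, 0.0, -1.0]]
wrist_force: [0.5, 0.2, -0.4]
gripper_width: 0.0499
gripper_force: 0.0
```

Call:
step_arm --pt "-0.8 0 -10 0 0 0 0.1" --pt "-0.8 0 -40 0 0 0 0.1" --pt "-0.8 0 -80 0 0 0 0.1" --pt "-0.8 0 -120 0 0 0 0.1" --pt "-0.8 0 -150 0 0 0 0.5" --pt "-0.8 0 -150 0 0 0 0.5" --pt "-0.8 0 -150 0 0 0 0.5" --pt "-0.8 0 -150 0 0 0 0.5"

```text
clock: 19.75
tcp_pos: [0.5376, -0.2408, 0.2306]
tool_rot: [[0.997, -0.079, -0.0], [-0.079, -0.997, 0.0], [-0.0, -0.0, -1.0]]
wrist_force: [0.3, -0.2, -1.5]
gripper_width: 0.0689
gripper_force: 0.0
```

```bash
python3 - <<'E'
from h import *
s=manip.state();print(s['tcp_pos'],s['gripper_width'],s['wrist_force'])
grab('wrist'); import nut; z=ld('wrist'); nut.run(z)
v,u=np.mgrid[0:420,0:560];P=px(z,u.ravel(),v.ravel());C=z['rgb'].reshape(-1,3).astype(int)
T=(P-np.array([.585,-.2445,.0]))@np.array([[.9969,-.0785,0],[.0785,.9969,0],[0,0,1]]).T*1e3
rd=(C[:,0]>C[:,1]+70)&(C[:,0]>C[:,2]+70)&(z['d'].ravel()>0)&(np.hypot(T[:,0],T[:,1])<90)&(T[:,2]>85)
print('handle',np.percentile(T[rd],[1,50,99],axis=0).round(1))
for a in (-30,-40,-50,-60,-68):
    m=rd&(abs(T[:,0]-a)<3); print(a,m.sum(),np.median(T[m],0).round(1) if m.sum() else '')
crop(z,'w5',170,100,400,330,2.5)
E
```

```text
[ 0.53762686 -0.24077216  0.23060911] 0.06887745481101133 [ 0.27090339 -0.20794042 -1.46838817]
axle ((0.5848903656005859, -0.24402782320976257), 0.013990829698741436) [ 0.5853 -0.2442  0.1127] [ 0.5853 -0.2442  0.1127] 949
line n 91 deg -4.687816192601225 mid [ 0.58551122 -0.24464581]
teeth n 844 phase mod60 25.048021084324166 conc 0.5637141984113226 flat normals mod60 55.04802108432416
hist [ 0 38 55 34  1  0  0 39 48 33  0  0  0 32 44 48 33 27 31 42 50 38  0  0
  0 35 53 36  0  0  0 37 51 39  0  0]
teeth ctr [ 0.58182296 -0.24406298] z range [0.09599047 0.09986174]
clamps [ 0.59183977 -0.16481604  0.05857382] [ 0.57882834 -0.3232321   0.05849581]
hub x deg -4.695425724796976 dist 0.15894950647340791 mid [ 0.58533406 -0.24402407  0.05853481]
handle [[-72.3  -9.1  89.6]
 [-47.6   0.7  94.3]
 [-25.1  10.6  98. ]]
-30 148 [-30.2  -0.2  96.9]
-40 138 [-40.2  -0.2  95.6]
-50 142 [-50.1   0.7  94.2]
-60 141 [-59.9   0.7  93. ]
-68 126 [-67.7   0.7  91.9]
```

View pics/w5.png

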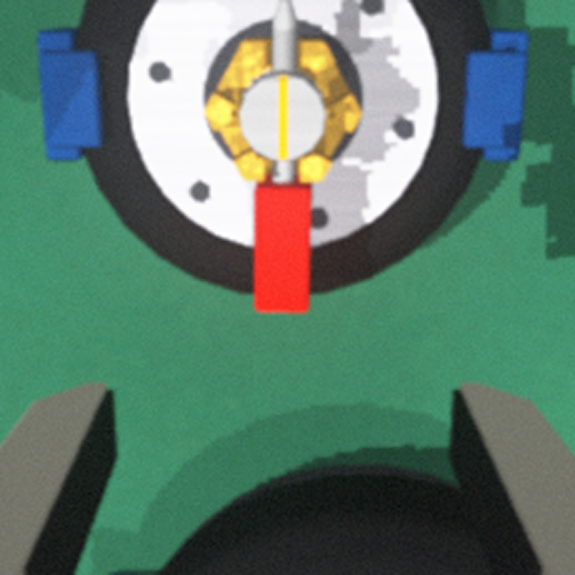

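The pin is through both sides, with its tip showing at crop (285,10) and its handle against the nut. Tilt is about 0.13 rad, pin_mid is about 1.5 mm from the hole centre, and the nut still reads about 60.3°. Handing in.

```bash
python3 -c "
from cell import manip
print(manip.hand_in())"
```

```text
the job is handed in; nothing more can be done
None
```

I tightened the castle nut to the next slots (about 1.05 rad), pushed the pin through until its handle met the nut, let go and handed the job in; the simulator returned no verdict, but my last measurements (tilt about 0.13 rad, pin_mid about 1.5 mm off) are within the limits.

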